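# Release a ratchet bench press from the relay it has been holding

### The job

The glue in the relay has set, so release the ratchet press: throw the pawl's release lever fully back, ease the crank on just far enough for the holding pawl to spring clear of the ratchet wheel, then wind the crank back until the ram is fully up, and finally pull the release lever fully forward again so that the pawl is back on the wheel. The relay's cover cracks if it is pressed much harder than it already is, so feel your way when easing the crank on. Leave the relay standing on its plate, and the glue bottle, the solder spool and the bolt beside the press where they are.

Things in the scene. Friction and masses are not known exactly. Their poses are not given: they have to be found in the camera images.
- press: grey cast C-frame rack press, fixed to the desk; foot 150 mm (x) by 104 mm (y), head up to 175 mm. Origin on the desk under the crank shaft. Own z up, -x its front (column at +x, ram 30 mm in front of the shaft); ratchet wheel and crank on its -y side, turned to the robot. They turn in its x-z plane: backwards = top towards +x, raises the ram; onwards = top towards -x, presses harder
- shaft_axis (a point): point of the press on the axis of the crank shaft (along the press's y, 142 mm above the desk), in the plane of the handle's grip point. The shaft carries a steel ratchet wheel, 76 mm across, 16 saw teeth, 32 to 41 mm out on the -y side; a 20 mm radius pinion drives the ram's rack: the ram rises 20 mm a radian
- crank_handle (a point): grip point on the axis of the crank's black handle: a round bar along the press's y, 18 mm thick, 70 mm long, spinning on its pin; 95 mm out on the -y side. Circles shaft_axis at 70 mm: ram down, 40 to 75 degrees in front of straight up; ram up, 38 to 75 behind it. The crank is clamped on its shaft at no set angle and has 18 degrees (22 mm) of play on its drive; where in it, is chance
- ram_end (a point): lower end of the square steel ram, underside of its 24 mm sprung foot: 46 to 47 mm above the desk now (pressing the relay with about 25 N), 86 mm fully up, at a firm stop. 1 N along the handle's circle makes 3.5 N at the ram. With the play taken up the handle meets 1.5 to 2 N per mm onwards; at 21 N there (75 N at the ram) the relay cracks
- pawl_pivot (a point): pin of the press (44 mm behind the shaft, 189 mm up) of pawl and release lever, in the plane of the lever's ball. The steel pawl bites the wheel's top and stops it turning backwards. With the lever back a spring pulls it outwards, but the load holds it in its tooth until the handle is eased onwards with 14 to 16 N (wheel 3 to 4 degrees): it springs clear, stays so, and 2 to 4 N wind the crank back
- lever_knob (a point): centre of the black ball, 18 mm across, on top of the release lever, 50 mm from pawl_pivot, 28 mm out on the -y side of the press; it swings in the press's x-z plane
- lever (a joint): angle of the release lever (rad): 0 = fully forward, ball 24 degrees in front of upright (towards the press's -x), pawl sprung onto the wheel; 0.9 = fully back, ball 28 degrees behind upright, pawl sprung outwards. It is stiff and stays where it is left; 3 to 5 N at the ball moves it
- relay_center (a point): centre of the small black four-pin relay, a 28x28x24 mm block, standing on the round steel plate (22 mm above the desk) under the ram
- glue_bottle_center (a point): centre of a small white bottle with a green cap, 32 mm across, 58 mm tall, standing on the desk
- solder_spool: spool of solder wire standing on its flange, 58 mm across, 42 mm tall; origin under its centre
- hex_bolt: hexagon bolt standing on its head, 17x19x37 mm; origin under its centre

How it is judged (in metres and radians):
On the way, in this order (a step that is already met when the one before it is completed fails the run):
1. the release lever is thrown back while the ram is still down on the relay (value of joint lever above 0.7 rad and z of ram_end in the frame of press below 0.05 m), for 0.2 s.
2. the crank is wound back until the ram is fully up (z of ram_end in the frame of press above 0.0835 m and value of joint lever above 0.6 rad), for 0.2 s.
At the end, for the whole second after the job is handed in: the ram is fully up (within 2.5 mm of its stop), the release lever is fully forward (within 0.15 rad), and the relay stands upright on its plate, within 8 mm of where it was (z of ram_end in the frame of press above 0.0835 m and value of joint lever below 0.15 rad and distance of relay_center from where it was at the start of the episode below 0.008 m and angle between relay_center's own z axis and vertical below 0.1 rad and linear speed of relay below 0.01 m/s); the robot touches nothing.
It fails at once if the relay is pressed with more than 75 N: its cover cracks (contact force between ram and relay above 75 N).
It fails at once if the relay is pushed more than 10 mm out of place (distance of relay_center from where it was at the start of the episode above 0.01 m).
It fails at once if the glue bottle is knocked over or moved by more than 30 mm (angle between glue_bottle_center's own z axis and vertical above 0.5 rad or distance of glue_bottle_center from where it was at the start of the episode above 0.03 m).
It fails at once if the solder spool or the bolt is moved by more than 30 mm (distance of any of solder_spool, hex_bolt from where it was at the start of the episode above 0.03 m).
It also fails if it takes over 72 s, if anything falls off the work surface, if the arm or the gripper's body presses on something with over 40 N, if the wrist force passes 120 N, or if a joint passes its speed limit or range.

### The arm

A 6-joint arm with a two-finger parallel gripper is mounted at the origin on the work surface; the furniture and walls round the work are solid. World frame = base frame: x ahead of the robot, y to its left, z up, the work surface at z = 0. Lengths are in mm, angles in rad, forces in N, time in s.
With the tool pointing down it reaches from about 350 to 975 mm from the base axis. Payload 7.1 kg.
Tool frame: the origin (TCP) lies midway between the tips of the shut fingers; the grasp point (between the pads) lies pinch_z behind it (pinch_z is the distance from the TCP to the grasp point, in mm); z points along the fingers, y is the line along which they close (so a half turn about z gives the same grasp; the last joint's range is limited). The gripper opens to 88 mm and grips with 3 to 60 N. Pads are 20 mm wide; open, the fingers measure 115 mm over their backs; the gripper's body (75 mm by 178 mm) begins 61 mm behind the grasp point.
Start: joints at [-1.356, 0.423, 1.63, -0, 1.089, -0.019], TCP at [144.817, -607.974, 193.175] pointing down, gripper open.
Joint ranges: [-3, 3], [-0.9, 2.11], [0.09, 2.58], [-1.31, 4.45], [0.11, 2.69], [-2.54, 2.54]. Speed limits (rad/s): [2.39, 2.39, 3.01, 3.14, 3.14, 3.14].

### API

Orientations are given as a rotation vector (axis times angle).
In Python, from workcell import get_obs, get_image, close_job, pinch_z gives the robot as it stands.
- The arm moves only by the tool jog_arm, never from a script. Its argument "commands" is a list of rows, each a list of 3 entries, a list of its own where there are three numbers: the gripper command: -1 is shut, 1 is fully open, values between are in proportion, then the shift along the tool's x, y, z as a fraction of full scale, then the turn, a rotation vector about the tool's x, y, z as a fraction of full scale. In form: [[gripper, [tx, ty, tz], [rx, ry, rz]], ...]. A call has 1 to 10 rows; each row shifts and turns the commanded pose from where the row before left it, along the tool's axes as they then stand; what a row does not reach is not made up. Full scale, the value 1, is 0.1 m for a shift and 45 degrees for a turn. A row lasts 1/10 s, in which the tool goes at most 50 mm and 8.59 degrees, less where a joint would pass 70% of its speed; a pose out of reach is approached as far as the arm can. A call with a number of a shift or a turn outside -1 to 1 is refused whole. A call with a gripper value outside its range is refused whole. The fingers move at their own pace and stop on an object; the grip force is fixed at half the most. Time passes only in rows, so rows that do not move let the fingers close. It gives the time, the measured TCP pose, the force, the opening and the grip force at its end, in the units of the state.
- get_obs(): the state, without advancing time (a new reading comes with each control period).
- get_image(name): name is "scene" or "top"; returns a dict with "image" (420x560x3 uint8, blue, green, red), "z_map" (420x560 float32, mm along the optical axis (not along the pixel's ray), 0 where there is no reading), "intrinsics" (3x3 intrinsics, pixels), "k1" (the pictures are not rectified: a ray, as slopes to the right and down, at radius r is drawn at 1 + k1 r^2 times it, then the intrinsics apply), "eye" and "orientation" of the camera in the world. Camera axes: x right, y down, z forward; pixel columns grow to the right and rows downward; lengths in mm; the calibration is good to about 2 mm. A picture is of the moment at which its call begins.
- close_job(): hands the job in; it is judged then, once.
The state is a dict: "t": time; "qpos": joint angles; "qvel": joint speeds; "joint_torque": joint torques, N m; "ee_pos": TCP position; "orientation": TCP orientation; "ft_force": force on the tool from outside, world axes, zero at the start; "moment": the same for the moment, N m; "width": finger opening in mm; "grasp_force": force on a finger pad.
Only numpy, scipy, OpenCV 4.12 (cv2) and the standard library are available. Lean on these libraries where they do the work, as an engineer would, in place of code of your own. Each camera call takes 0.05 s, during which the arm holds its last target. There are 200 camera calls.

## Working session

There is one attempt and no reset: what is moved stays moved. The work goes in short steps, Python scripts to look and compute and a tool call to move; the robot and the scene stay as the last step left them, time stands still between calls to the robot, and variables do not carry over. Pictures are saved under pics/ and viewed, at most 13 in all, crops included, and the job is handed in when it is done.

Besides the shell and the picture viewer there is one more tool, called by a JSON object that holds its "method" and its "body". jog_arm: Moves the arm, as the interface text tells. Its arguments: {"type":"object","properties":{"commands":{"type":"array","items":{"type":"array"}}},"required":["commands"]}

```bash
mkdir -p pics; ls; python3 - <<'E'
from workcell import *
import cv2,numpy as np
o=get_obs(); print({k:np.round(v,3) for k,v in o.items()}, pinch_z)
for n in("scene","top"):
    d=get_image(n); cv2.imwrite(f"pics/{n}0.png",d["image"]); np.savez(f"{n}0.npz",**d)
    print(n,d["intrinsics"],d["k1"],d["eye"],d["orientation"])
E
```

```text
pics
{'t': np.float64(0.0), 'qpos': array([-1.356,  0.424,  1.631,  0.   ,  1.089, -0.019]), 'qvel': array([ 0.001, -0.   ,  0.   ,  0.001, -0.   ,  0.001]), 'joint_torque': array([ 3.0000e-03, -5.4462e+01, -2.7367e+01,  6.4000e-02,  2.3000e-02,
       -0.0000e+00]), 'ee_pos': array([ 144.683, -607.4  ,  192.408]), 'orientation': array([-3.119, -0.366,  0.   ]), 'ft_force': array([-0.119,  0.334,  0.11 ]), 'moment': array([ 0.004, -0.009,  0.012]), 'grasp_force': np.float64(0.0), 'width': np.float64(87.698)} 18.700000000000003
scene [[379.71275089   0.         276.22459789]
 [  0.         379.71275089 209.78982785]
 [  0.           0.           1.        ]] 0.013451030234194371 [-217.02227963 -345.62883412  546.51256899] [-1.77523357  1.13520605 -0.74157603]
top [[397.17587733   0.         279.18322492]
 [  0.         397.17587733 208.71416066]
 [  0.           0.           1.        ]] -0.07596092999472699 [ 392.96192947  -19.50913694 1014.74178777] [-2.15264429  2.18787404 -0.09812329]
```

View pics/scene0.png

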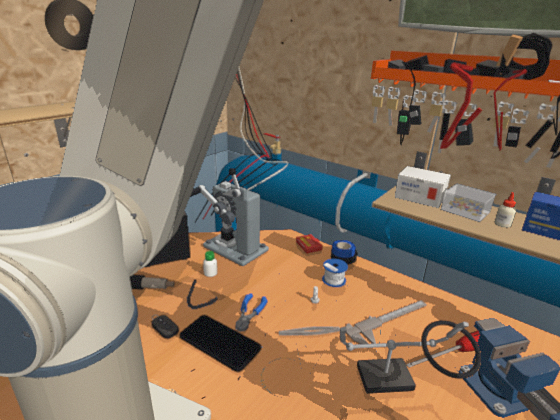

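View pics/top0.png

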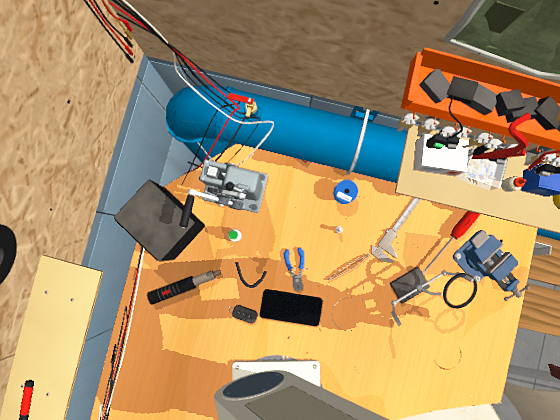

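The pictures show the press at about (235,185) in the top view and (235,225) in the scene view, with a large dark box to its left at (160,218). The white bottle is at top (234,235), the spool at (346,192) and the bolt at (339,230). Next I'll zoom in and get 3D points.

```bash
cat > h.py <<'E'
import numpy as np, cv2
from scipy.spatial.transform import Rotation as R
def load(n): return dict(np.load(n))
def dist(d): return np.array([float(d["k1"]),0,0,0])
def rays(d,uv):
    p=cv2.undistortPoints(np.float64(uv).reshape(-1,1,2),d["intrinsics"],dist(d)).reshape(-1,2)
    return np.c_[p,np.ones(len(p))]
def Rm(d): return R.from_rotvec(d["orientation"]).as_matrix()
def pts(d,uv):
    uv=np.atleast_2d(uv); z=d["z_map"][uv[:,1].astype(int),uv[:,0].astype(int)]
    return (rays(d,uv)*z[:,None])@Rm(d).T+d["eye"]
def onplane(d,uv,z):
    r=rays(d,uv)@Rm(d).T; s=(z-d["eye"][2])/r[:,2]; return d["eye"]+r*s[:,None]
def cloud(d):
    v,u=np.mgrid[0:420,0:560]; return pts(d,np.c_[u.ravel(),v.ravel()]).reshape(420,560,3)
def proj(d,P):
    Rw=Rm(d); c=(np.atleast_2d(P)-d["eye"])@Rw
    return cv2.projectPoints(c,np.zeros(3),np.zeros(3),d["intrinsics"],dist(d))[0].reshape(-1,2)
def crop(d,x,y,w,h,s,out): cv2.imwrite(out,cv2.resize(d["image"][y:y+h,x:x+w],None,fx=s,fy=s,interpolation=cv2.INTER_CUBIC))
E
python3 - <<'E'
from h import *
a=load("top0.npz"); b=load("scene0.npz")
A=cv2.resize(a["image"][145:225,150:275],None,fx=6,fy=6,interpolation=cv2.INTER_CUBIC)[:, :400*2]
B=cv2.resize(b["image"][160:270,180:280],None,fx=5.4,fy=5.4,interpolation=cv2.INTER_CUBIC)
cv2.imwrite("pics/ta.png",A); cv2.imwrite("pics/sb.png",B)
C=cloud(a)
for u,v in [(234,235),(346,192),(339,230),(160,218),(130,215),(195,240),(150,185),(240,172),(258,200),(205,205),(187,210),(250,195)]:
    print((u,v),np.round(C[v,u]))
E
```

```text
(234, 235) [422.  94.  60.]
(346, 192) [ 525. -181.   43.]
(339, 230) [ 431. -162.   34.]
(160, 218) [461. 253. 131.]
(130, 215) [469. 322. 130.]
(195, 240) [413. 201.  -0.]
(150, 185) [537. 277. 130.]
(240, 172) [554.  67. 174.]
(258, 200) [512.  38.  12.]
(205, 205) [503. 176.  -0.]
(187, 210) [473. 178. 185.]
(250, 195) [512.  51. 108.]
```

View pics/ta.png

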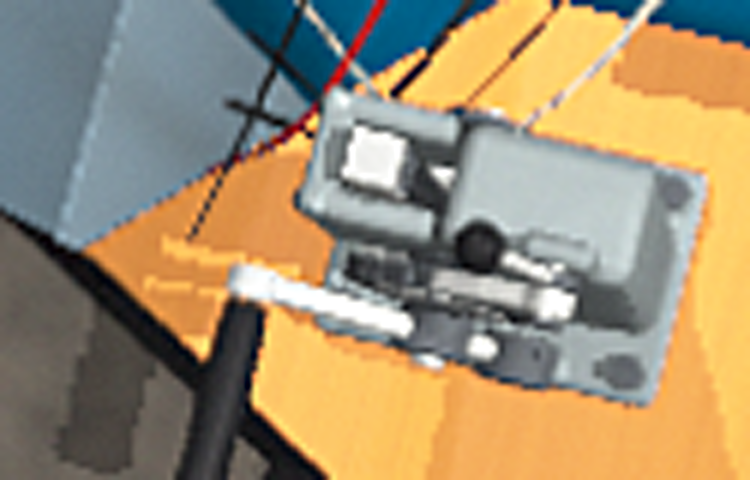

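View pics/sb.png

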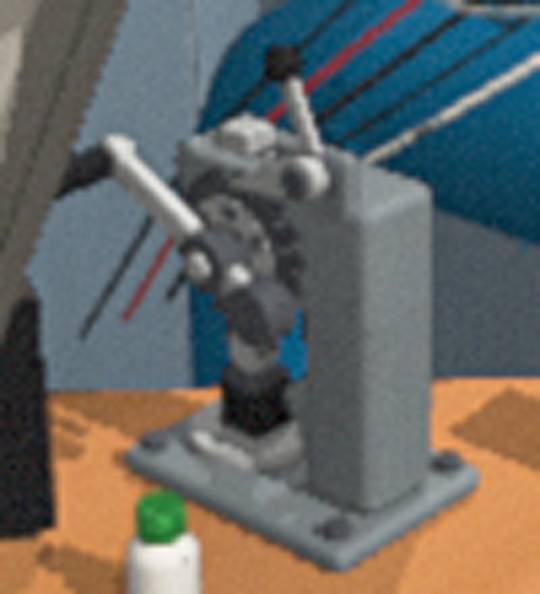

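The zoomed views show the press's +x pointing right and slightly down in the top image. The handle runs from (190,192) to (183,225), and the black lever ball is at about (230,186). In the scene view the lever is forward and the handle is partly hidden behind the arm.

```bash
python3 - <<'E'
from h import *
a=load("top0.npz"); C=cloud(a); im=a["image"].astype(int); z=C[...,2]
reg=np.zeros(z.shape,bool); reg[150:225,185:275]=1
sat=im.max(2)-im.min(2)
m=reg&(z>5)&(z<200)&(sat<60)
m&=~((np.arange(560)[None,:]<202))
# foot
f=m&(z>8)&(z<18); P=C[f][:,:2].astype(np.float32); print(len(P),np.median(z[f]))
for zz,lo in((12,f),):
    r=cv2.minAreaRect(P); print("foot",r, cv2.boxPoints(r).round(1).tolist())
h=reg&(z>168)&(z<180); P=C[h][:,:2].astype(np.float32); r=cv2.minAreaRect(P); print("head",h.sum(),r)
# handle
k=np.zeros_like(reg); k[190:235,172:197]=1
k&=(im.max(2)<70)&(z>150); Q=C[k]; print("handle",k.sum(),Q.min(0),Q.max(0),np.median(Q,0))
c=Q.mean(0); w=np.linalg.svd(Q-c)[2][0]; t=(Q-c)@w; print(c,w,t.min(),t.max())
kb=np.zeros_like(reg); kb[175:197,220:242]=1; kb&=(im.max(2)<70)&(z>215); Q=C[kb]; vv,uu=np.nonzero(kb)
print("knob",kb.sum(),uu.mean(),vv.mean(),Q.mean(0),Q.max(0),onplane(a,[[uu.mean(),vv.mean()]],235))
b=load("scene0.npz"); D=cloud(b); ib=b["image"].astype(int)
kb=np.zeros_like(reg); kb[165:177,226:240]=1; kb&=(ib.max(2)<60); vv,uu=np.nonzero(kb);print("knob scene",kb.sum(),uu.mean(),vv.mean(),np.median(D[kb],0))
# box
bx=(z>122)&(z<138); bx[:, 205:]=0; bx[:175]=0; bx[262:]=0
r=cv2.minAreaRect(C[bx][:,:2].astype(np.float32)); print("box",bx.sum(),cv2.boxPoints(r).round())
# tall stuff near press
t=(C[...,0]>300)&(C[...,0]<620)&(C[...,1]>-120)&(C[...,1]<260)&(z>190)
vv,uu=np.nonzero(t); print("tall",t.sum()); 
for u,v in list(zip(uu,vv))[::max(1,len(uu)//25)]: print(u,v,C[v,u].round(),end=' ')
E
```

```text
367 14.008707285679861
foot ((547.904296875, 97.74970245361328), (149.8360595703125, 101.88648986816406), 75.45099639892578) [[479.79998779296875, 38.0], [578.4000244140625, 12.399999618530273], [616.0, 157.5], [517.4000244140625, 183.10000610351562]]
head 1120 ((522.8784790039062, 88.93890380859375), (189.27040100097656, 161.53448486328125), 89.1566162109375)
handle 240 [392.96192947 -19.50913694 175.00337844] [ 505.02823203  196.74055186 1014.74178777] [470.67096005 180.40390211 182.4992208 ]
[469.91406884 178.73147873 189.05104469] [ 0.09128647  0.23231794 -0.96834661] -852.6343717585745 13.752321847347751
knob 52 229.3653846153846 185.78846153846155 [513.83482882  81.10140445 241.37979934] [521.60942941  88.18903844 245.0343115 ] [[514.83480159  81.93233062 235.        ]]
knob scene 39 231.46153846153845 171.51282051282053 [507.65376747  79.82126901 237.36212485]
box 3688 [[321. 206.]
 [522. 157.]
 [566. 343.]
 [366. 392.]]
tall 2178
43 0 [ 393.  -20. 1015.] 103 33 [ 393.  -20. 1015.] 80 74 [ 393.  -20. 1015.] 447 109 [ 393.  -20. 1015.] 324 136 [ 618. -111.  217.] 294 138 [617. -49. 210.] 310 139 [613. -82. 213.] 312 140 [611. -86. 212.] 319 141 [ 608. -101.  214.] 214 143 [614. 120. 193.] 282 144 [607. -24. 199.] 308 145 [603. -78. 205.] 282 147 [603. -24. 191.] 322 148 [ 596. -107.  206.] 325 150 [ 591. -113.  205.] 324 153 [ 587. -112.  196.] 493 171 [ 393.  -20. 1015.] 204 186 [ 393.  -20. 1015.] 239 189 [512.  65. 210.] 239 195 [501.  67. 198.] 544 220 [ 393.  -20. 1015.] 451 256 [ 393.  -20. 1015.] 1 298 [ 393.  -20. 1015.] 471 335 [ 393.  -20. 1015.] 243 379 [ 393.  -20. 1015.] 375 418 [ 393.  -20. 1015.]
```

{"method": "jog_arm", "body": {"commands": [[-1, [0, 0, -0.35], [0, 0, 0.155]], [-1, [0, 0, -0.35], [0, 0, 0.155]], [-1, [0, 0, -0.35], [0, 0, 0.155]], [-1, [0, 0, -0.35], [0, 0, 0.155]], [-1, [0.09, -0.4, 0], [0, 0, 0]], [-1, [0.09, -0.4, 0], [0, 0, 0]], [-1, [0.09, -0.4, 0], [0, 0, 0]], [-1, [0.09, -0.4, 0], [0, 0, 0]], [-1, [0.09, -0.4, 0], [0, 0, 0]], [-1, [0.09, -0.4, 0], [0, 0, 0]]]}}

```text
t: 1.1
ee_pos: [257.5, -387.4, 332.9]
orientation: [-3.116, 0.397, 0.0]
ft_force: [0.4, -0.5, -0.2]
width: 11.2
grasp_force: 0.0
```

{"method": "jog_arm", "body": {"commands": [[-1, [0.09, -0.4, 0], [0, 0, 0]], [-1, [0.09, -0.4, 0], [0, 0, 0]], [-1, [0.09, -0.4, 0], [0, 0, 0]], [-1, [0.09, -0.4, 0], [0, 0, 0]], [-1, [0.09, -0.4, 0], [0, 0, 0]], [-1, [0.1, -0.4, 0], [0, 0, 0]], [-1, [0.1, -0.4, 0], [0, 0, 0]], [-1, [0.1, -0.4, 0], [0, 0, 0]], [-1, [0.1, -0.4, 0], [0, 0, 0]], [-1, [0.1, -0.4, 0], [0, 0, 0]]]}}

```text
t: 2.1
ee_pos: [449.6, -24.0, 333.1]
orientation: [3.116, -0.396, -0.0]
ft_force: [1.1, -0.4, -0.2]
width: 0.4
grasp_force: 0.0
```

{"method": "jog_arm", "body": {"commands": [[-1, [0.1, -0.4, 0], [0, 0, 0]], [-1, [0.1, -0.4, 0], [0, 0, 0]], [-1, [0.1, -0.4, 0], [0, 0, 0]], [-1, [0.06, -0.37, 0], [0, 0, 0]], [-1, [0, 0, 0], [0, 0, 0]]]}}

```text
t: 2.6
ee_pos: [524.5, 120.6, 332.4]
orientation: [-3.116, 0.391, 0.001]
ft_force: [0.4, 0.2, 0.4]
width: 0.5
grasp_force: 0.0
```

{"method": "jog_arm", "body": {"commands": [[-1, [0, 0, 0.25], [0, 0, 0]], [-1, [0, 0, 0.25], [0, 0, 0]], [-1, [0, 0, 0.25], [0, 0, 0]], [-1, [0, 0, 0.15], [0, 0, 0]], [-1, [0, 0, 0.15], [0, 0, 0]], [-1, [0, 0, 0], [0, 0, 0]]]}}

```text
t: 3.2
ee_pos: [521.5, 116.1, 226.1]
orientation: [3.115, -0.397, -0.007]
ft_force: [-1.3, -0.1, 0.6]
width: 0.7
grasp_force: 0.0
```

{"method": "jog_arm", "body": {"commands": [[-1, [0, 0.05, 0], [0, 0, 0]], [-1, [0, 0.05, 0], [0, 0, 0]], [-1, [0, 0.05, 0], [0, 0, 0]], [-1, [0, 0.05, 0], [0, 0, 0]], [-1, [0, 0.04, 0], [0, 0, 0]]]}}

```text
t: 3.7
ee_pos: [517.5, 93.5, 228.6]
orientation: [-3.116, 0.397, -0.001]
ft_force: [-0.7, 0.3, 1.4]
width: 0.6
grasp_force: 0.0
```

{"method": "jog_arm", "body": {"commands": [[-1, [0, 0.04, 0], [0, 0, 0]], [-1, [0, 0.04, 0], [0, 0, 0]], [-1, [0, 0.04, 0], [0, 0, 0]]]}}

```text
t: 4.0
ee_pos: [514.4, 82.1, 228.2]
orientation: [-3.116, 0.396, 0.0]
ft_force: [0.1, 0.3, 0.4]
width: 0.3
grasp_force: 0.0
```

```bash
python3 - <<'E'
from workcell import *
from h import *
d=get_image("top"); np.savez("top1.npz",**d); e=get_image("scene"); np.savez("scene1.npz",**e)
A=cv2.resize(d["image"][150:230,170:270],None,fx=4,fy=4,interpolation=cv2.INTER_CUBIC)
B=cv2.resize(e["image"][150:250,180:280],None,fx=4,fy=4,interpolation=cv2.INTER_CUBIC)[:320]
cv2.imwrite("pics/p1.png",np.hstack([A,B]))
E
```

```text
(no output)
```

View pics/p1.png

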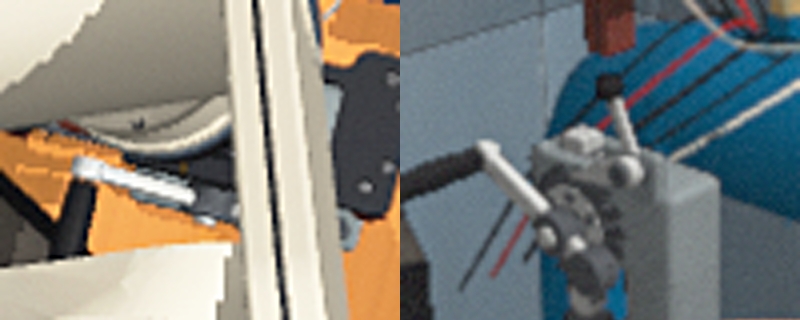

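The left half (top view) shows the arm covering the ball. In the right half (scene view), at about (610,85), the brown fingertip is just above or behind the ball and the lever hasn't moved. I'll project the TCP into the picture to check.

```bash
python3 - <<'E'
from workcell import *
from h import *
e=load("scene1.npz"); a=load("scene0.npz"); t=load("top0.npz"); o=get_obs(); T=o["ee_pos"]; print(T)
print("tcp px",proj(e,[T]),"knob pred",proj(e,[[514.8,81.9,235]]), proj(t,[[514.8,81.9,235]]))
C=cloud(e); im=e["image"].astype(int); C0=cloud(t)
for v in range(150,182,2):
  print(v,[(u,im[v,u].tolist(),C[v,u].round().tolist()) for u in (231,234)])
uv=np.array([[229.4,185.8]])
# triangulate knob
r0=(rays(t,uv)@Rm(t).T)[0]; r1=(rays(a,[[231.5,171.5]])@Rm(a).T)[0]
s=np.linalg.lstsq(np.c_[r0,-r1],a["eye"]-t["eye"],rcond=None)[0]; print(t["eye"]+r0*s[0],a["eye"]+r1*s[1])
E
```

```text
[514.36320422  82.00894556 228.14573473]
tcp px [[232.50514088 173.95195156]] knob pred [[232.56579828 171.15845165]] [[229.38165427 185.8054972 ]]
150 [(231, [37, 39, 75], [500.0, 76.0, 291.0]), (234, [34, 38, 62], [505.0, 71.0, 291.0])]
152 [(231, [39, 46, 73], [500.0, 76.0, 286.0]), (234, [35, 42, 60], [507.0, 73.0, 285.0])]
154 [(231, [37, 41, 71], [498.0, 75.0, 283.0]), (234, [40, 43, 81], [506.0, 72.0, 281.0])]
156 [(231, [34, 47, 85], [501.0, 77.0, 277.0]), (234, [47, 59, 106], [509.0, 74.0, 275.0])]
158 [(231, [44, 52, 88], [499.0, 76.0, 273.0]), (234, [59, 63, 113], [509.0, 74.0, 270.0])]
160 [(231, [35, 45, 84], [501.0, 77.0, 267.0]), (234, [50, 58, 111], [510.0, 74.0, 265.0])]
162 [(231, [38, 45, 88], [502.0, 78.0, 262.0]), (234, [54, 61, 114], [510.0, 75.0, 260.0])]
164 [(231, [102, 76, 55], [671.0, 177.0, 189.0]), (234, [118, 86, 24], [663.0, 164.0, 194.0])]
166 [(231, [115, 89, 28], [663.0, 173.0, 187.0]), (234, [113, 87, 26], [660.0, 162.0, 189.0])]
168 [(231, [65, 51, 33], [513.0, 85.0, 243.0]), (234, [66, 47, 21], [516.0, 79.0, 243.0])]
170 [(231, [46, 48, 46], [507.0, 82.0, 240.0]), (234, [45, 41, 48], [511.0, 76.0, 240.0])]
172 [(231, [35, 33, 33], [504.0, 80.0, 237.0]), (234, [42, 34, 36], [510.0, 75.0, 236.0])]
174 [(231, [27, 28, 18], [506.0, 81.0, 231.0]), (234, [112, 112, 113], [511.0, 76.0, 230.0])]
176 [(231, [97, 80, 54], [647.0, 165.0, 163.0]), (234, [166, 169, 168], [509.0, 75.0, 226.0])]
178 [(231, [93, 66, 25], [648.0, 165.0, 157.0]), (234, [143, 147, 144], [510.0, 76.0, 220.0])]
180 [(231, [56, 48, 137], [596.0, 135.0, 175.0]), (234, [111, 113, 113], [510.0, 76.0, 215.0])]
[514.9635502   81.99082441 234.01986002] [513.71785147  84.17349722 234.10896209]
```

{"method": "jog_arm", "body": {"commands": [[-1, [0, -0.2, 0], [0, 0, 0]], [-1, [0, -0.2, 0], [0, 0, 0]], [-1, [0, 0, 0], [0, 0, 0]], [-1, [0, 0, 0.1], [0, 0, 0]], [-1, [0, 0, 0.1], [0, 0, 0]], [-1, [0, 0, 0], [0, 0, 0]]]}}

```text
t: 4.7
ee_pos: [523.0, 120.3, 206.1]
orientation: [3.115, -0.397, -0.005]
ft_force: [-0.0, 0.3, -0.1]
width: 0.6
grasp_force: 0.0
```

```bash
python3 - <<'E'
from workcell import *
from h import *
e=get_image("scene"); np.savez("scene2.npz",**e); T=get_obs()["ee_pos"]; print(T.round(1), get_obs()["ft_force"].round(1))
C=cloud(e); im=e["image"].astype(int); p=proj(e,[T])[0]; print(p)
d=C-T; m=(np.hypot(d[...,0],d[...,1])<35)&(C[...,2]>175)
vv,uu=np.nonzero(m)
for v in range(150,192,3):
  k=(vv==v); print(v,uu[k].min() if k.any() else '',uu[k].max() if k.any() else '',C[m&(np.arange(420)[:,None]==v)].mean(0).round() if k.any() else '')
B=cv2.resize(e["image"][130:230,180:280],None,fx=5,fy=5,interpolation=cv2.INTER_CUBIC); cv2.imwrite("pics/p2.png",B)
E
```

```text
[523.5 120.4 206.9] [0.5 0.5 0.3]
[220.8214588  178.38203521]
150 213 226 [516. 116. 281.]
153 214 226 [516. 115. 274.]
156 214 226 [517. 116. 266.]
159 214 226 [517. 117. 259.]
162 215 226 [517. 115. 251.]
165 215 226 [517. 116. 244.]
168 217 230 [512. 112. 239.]
171   
174   
177   
180   
183 221 230 [551. 124. 184.]
186 214 229 [546. 131. 177.]
189 222 225 [533. 119. 176.]
```

View pics/p2.png

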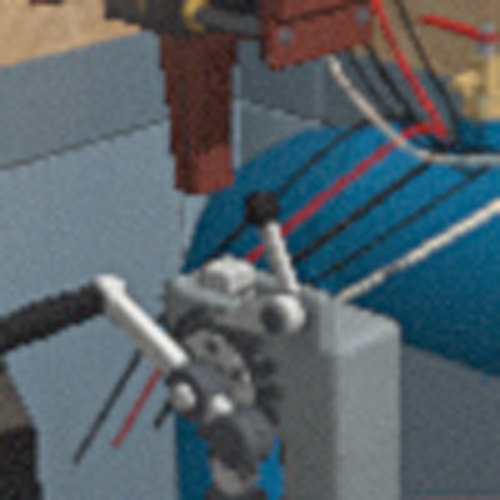

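The picture shows the red fingertip ending at (205,190), i.e. world z ≈ 238. The reported TCP is z ≈ 207, so the real tips sit about 31 mm higher than reported. I'll go lower by that amount and push the ball, at (262,208), again.

{"method": "jog_arm", "body": {"commands": [[-1, [0, 0, 0.07], [0, 0, 0]], [-1, [0, 0, 0.07], [0, 0, 0]], [-1, [0, 0.06, 0], [0, 0, 0]], [-1, [0, 0.06, 0], [0, 0, 0]], [-1, [0, 0.06, 0], [0, 0, 0]], [-1, [0, 0.04, 0], [0, 0, 0]], [-1, [0, 0.04, 0], [0, 0, 0]]]}}

```text
t: 5.45
ee_pos: [518.9, 96.3, 195.1]
orientation: [-3.114, 0.397, -0.003]
ft_force: [1.3, 4.1, 5.0]
width: 0.8
grasp_force: 2.3
```

{"method": "jog_arm", "body": {"commands": [[-1, [0, 0.04, 0], [0, 0, 0]], [-1, [0, 0.04, 0], [0, 0, 0]]]}}

```text
t: 5.65
ee_pos: [516.6, 88.3, 194.7]
orientation: [-3.116, 0.396, -0.002]
ft_force: [2.0, 3.2, 3.2]
width: 0.5
grasp_force: 1.8
```

{"method": "jog_arm", "body": {"commands": [[-1, [0, -0.1, 0], [0, 0, 0]], [-1, [0, 0, 0.09], [0, 0, 0]], [-1, [0, 0.05, 0], [0, 0, 0]], [-1, [0, 0.05, 0], [0, 0, 0]], [-1, [0, 0.04, 0], [0, 0, 0]]]}}

```text
t: 6.15
ee_pos: [514.6, 84.3, 185.0]
orientation: [-3.116, 0.397, 0.001]
ft_force: [-1.4, 3.8, 2.6]
width: 0.4
grasp_force: 1.8
```

{"method": "jog_arm", "body": {"commands": [[-1, [0, 0.05, 0], [0, 0, 0]], [-1, [0, 0.05, 0], [0, 0, 0]], [-1, [0, 0.05, 0], [0, 0, 0]], [-1, [0, 0.05, 0], [0, 0, 0]]]}}

```text
t: 6.55
ee_pos: [510.5, 65.1, 185.3]
orientation: [-3.115, 0.397, -0.002]
ft_force: [2.5, 6.6, -2.4]
width: 0.5
grasp_force: 3.0
```

```bash
cat > kn.py <<'E'
from workcell import *
from h import *
import sys
e=get_image("scene"); o=get_obs(); np.savez(sys.argv[1],**e)
O=np.array([548,97.8,0]);X=np.array([-.251,-.968,0]);Y=np.array([.968,-.251,0])
im=e["image"].astype(int); C=cloud(e)-O
px=C@X; py=C@Y; pz=C[...,2]
print("tcp press",((o["ee_pos"]-O)@np.c_[X,Y,[0,0,1]]).round(1),"F",(o["ft_force"]@np.c_[X,Y,[0,0,1]]).round(1))
m=(px>0)&(px<85)&(abs(py+36)<14)&(pz>222)&(pz<252)&(im.max(2)<62)
m&=(im[...,2]-im[...,0]<14)
print("knob n",m.sum(),px[m].mean(),py[m].mean(),pz[m].mean())
m=(py>-50)&(py<-15)&(px>0)&(px<90)&(pz>205)&(pz<222); print("stem",m.sum(),px[m].mean(),pz[m].mean())
E
python3 kn.py s3.npz
```

```text
tcp press [ 41.7 -28.2 185.2] F [-4.4  1.6  0.2]
knob n 43 65.31283277117852 -33.80965212377288 237.19643946150626
stem 44 50.722904143957614 216.1962590376098
```

{"method": "jog_arm", "body": {"commands": [[-1, [0, 0.03, 0], [0, 0, 0]], [-1, [0, 0.03, 0], [0, 0, 0]]]}}

```text
t: 6.8
ee_pos: [509.7, 61.7, 185.3]
orientation: [-3.11, 0.399, -0.003]
ft_force: [5.7, 26.0, -4.3]
width: 0.3
grasp_force: 10.8
```

{"method": "jog_arm", "body": {"commands": [[-1, [0, 0.02, 0], [0, 0, 0]], [-1, [0, 0, 0], [0, 0, 0]]]}}

```text
t: 7.0
ee_pos: [509.7, 61.6, 185.4]
orientation: [-3.107, 0.399, -0.004]
ft_force: [5.6, 26.1, -4.1]
width: 0.2
grasp_force: 10.9
```

```bash
python3 kn.py s4.npz
```

```text
tcp press [ 44.6 -28.  185.4] F [-27.7  -0.4  -4.1]
knob n 38 69.96117502658281 -33.876372163640575 235.7460875919757
stem 48 54.21113942972098 216.04146761122965
```

{"method": "jog_arm", "body": {"commands": [[-1, [0, -0.1, 0], [0, 0, 0]], [-1, [0, -0.1, 0], [0, 0, 0]], [-1, [0, 0, -0.3], [0, 0, 0]], [-1, [0, 0, -0.3], [0, 0, 0]], [1, [-0.2, -0.2, 0], [0, 0, 0]], [1, [-0.2, -0.2, 0], [0, 0, 0]], [1, [-0.2, -0.2, 0], [0, 0, 0]], [1, [-0.07, -0.25, 0], [0, 0, 0]], [1, [0, 0, 0], [0, 0, 0]], [1, [0, 0, 0], [0, 0, 0]]]}}

```text
t: 8.05
ee_pos: [469.3, 175.4, 245.0]
orientation: [3.116, -0.394, -0.0]
ft_force: [0.1, -1.0, 0.3]
width: 44.9
grasp_force: 0.0
```

```bash
python3 kn.py s5.npz; python3 - <<'E'
from h import *
e=load("s5.npz"); B=cv2.resize(e["image"][110:230,150:280],None,fx=5,fy=5,interpolation=cv2.INTER_CUBIC)[:600]; cv2.imwrite("pics/p5.png",B)
E
```

```text
tcp press [-55.  -95.5 244.9] F [ 0.2  0.6 -0.2]
knob n 38 70.553586004127 -34.34206928600781 235.64818911656073
stem 29 58.02151628364252 214.11730946941157
```

View pics/p5.png

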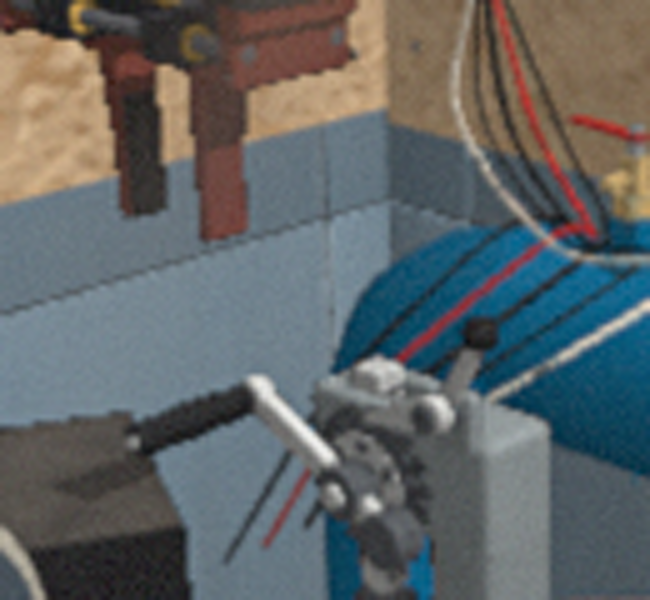

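The lever now leans back, with the ball at (482,332). The open fingers hang above the handle, tips at (143,212) and (225,238), and the handle runs from (135,440) to (255,390).

```bash
python3 - <<'E'
from h import *
e=load("s5.npz"); O=np.array([548,97.8,0]);M=np.c_[[-.251,-.968,0],[.968,-.251,0],[0,0,1]]
C=(cloud(e)-O)@M
for u,v in [(178,150),(178,151),(180,146),(195,155),(195,156),(196,150)]: print((u,v),C[v,u].round())
uv=[(180,197),(184,195),(188,193),(192,191),(196,189)]
for u,v in uv:
    print([C[w,u].round().tolist() for w in (v-2,v,v+2)])
im=e["image"].astype(int); m=(im.max(2)<75)&(C[...,2]>150)&(C[...,2]<200)&(C[...,1]>-135)&(C[...,1]<-55)&(C[...,0]<-30)
Q=C[m]; c=Q.mean(0); w=np.linalg.svd(Q-c)[2][0]; t=(Q-c)@w; print(m.sum(),c,w,t.min(),t.max())
E
```

```text
(178, 150) [ -78. -101.  281.]
(178, 151) [ -79. -101.  279.]
(180, 146) [-77. -96. 290.]
(195, 155) [-23. -98. 281.]
(195, 156) [-24. -97. 278.]
(196, 150) [-24. -94. 291.]
[[-55.0, -125.0, 183.0], [-54.0, -126.0, 178.0], [-54.0, -127.0, 173.0]]
[[-57.0, -111.0, 182.0], [-53.0, -114.0, 180.0], [-55.0, -113.0, 173.0]]
[[-59.0, -98.0, 183.0], [-53.0, -102.0, 181.0], [-54.0, -102.0, 175.0]]
[[-57.0, -87.0, 185.0], [-57.0, -87.0, 180.0], [-54.0, -90.0, 177.0]]
[[-61.0, -71.0, 185.0], [-57.0, -74.0, 181.0], [-53.0, -78.0, 179.0]]
154 [ -55.04500906 -101.04513727  178.29204429] [-2.63038643e-02 -9.99653978e-01  1.74556309e-04] -39.94141577950216 31.16377813975775
```

{"method": "jog_arm", "body": {"commands": [[0, [0, -0.05, 0.2], [0, 0, 0]], [0, [0, 0, 0.25], [0, 0, 0]], [0, [0, 0, 0.25], [0, 0, 0]], [0, [0, 0, 0.2], [0, 0, 0]], [0, [0, 0, 0.12], [0, 0, 0]], [0, [0, 0, 0.12], [0, 0, 0]], [0, [0, 0, 0], [0, 0, 0]]]}}

```text
t: 8.8
ee_pos: [470.1, 179.8, 130.0]
orientation: [3.115, -0.397, -0.003]
ft_force: [-0.0, -0.3, -0.2]
width: 43.8
grasp_force: 0.0
```

```bash
python3 kn.py s6.npz; python3 - <<'E'
from h import *
e=load("s6.npz"); B=cv2.resize(e["image"][130:230,150:280],None,fx=5,fy=5,interpolation=cv2.INTER_CUBIC)[:600]; cv2.imwrite("pics/p6.png",B)
E
```

```text
tcp press [-60.3 -95.5 130.9] F [-0.6 -0.3 -0.2]
knob n 37 70.53005179754845 -34.53622477142026 235.86792782374476
stem 29 57.90905187539487 213.64209322993733
```

View pics/p6.png

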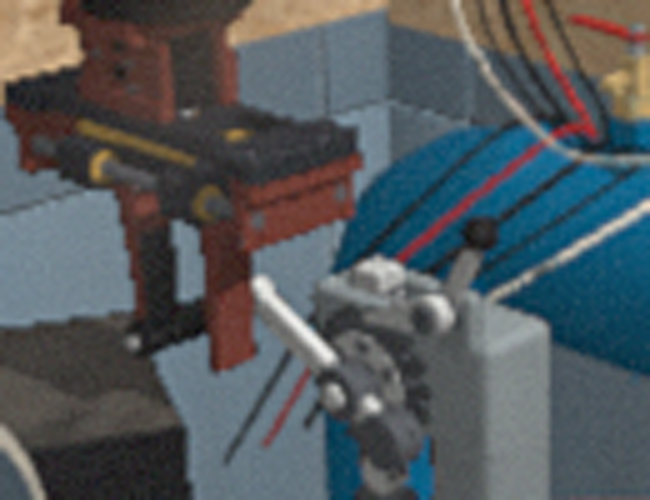

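The fingers straddle the handle at (190,320), clear of the box and the lever. Closing now.

{"method": "jog_arm", "body": {"commands": [[-1, [0, 0, 0], [0, 0, 0]], [-1, [0, 0, 0], [0, 0, 0]], [-1, [0, 0, 0], [0, 0, 0]], [-1, [0, 0, 0], [0, 0, 0]], [-1, [0, 0, 0], [0, 0, 0]], [-1, [0, 0, 0], [0, 0, 0]]]}}

```text
t: 9.45
ee_pos: [471.0, 180.9, 131.5]
orientation: [-3.116, 0.396, -0.001]
ft_force: [-0.8, 2.7, 1.4]
width: 16.8
grasp_force: 30.0
```

{"method": "jog_arm", "body": {"commands": [[-1, [0, -0.01, 0.017], [0, 0, 0]], [-1, [0, -0.01, 0.018], [0, 0, 0]], [-1, [0, 0, 0], [0, 0, 0]]]}}

```text
t: 9.75
ee_pos: [471.4, 182.9, 127.5]
orientation: [-3.116, 0.396, -0.0]
ft_force: [-0.4, 3.7, 2.4]
width: 17.0
grasp_force: 30.0
```

{"method": "jog_arm", "body": {"commands": [[-1, [0, -0.009, 0.018], [0, 0, 0]], [-1, [0, -0.009, 0.018], [0, 0, 0]], [-1, [0, 0, 0], [0, 0, 0]]]}}

```text
t: 10.05
ee_pos: [471.8, 184.1, 124.4]
orientation: [3.116, -0.396, 0.0]
ft_force: [-1.9, 1.0, 10.1]
width: 17.2
grasp_force: 30.0
```

{"method": "jog_arm", "body": {"commands": [[-1, [0, -0.004, 0.01], [0, 0, 0]], [-1, [0, 0, 0], [0, 0, 0]], [-1, [0, 0, 0], [0, 0, 0]]]}}

```text
t: 10.35
ee_pos: [471.9, 184.4, 123.8]
orientation: [3.116, -0.397, 0.001]
ft_force: [-3.2, 0.1, 11.6]
width: 17.1
grasp_force: 30.0
```

```bash
cat > ft.py <<'E'
from workcell import *
import numpy as np
O=np.array([548,97.8,0]);M=np.c_[[-.251,-.968,0],[.968,-.251,0],[0,0,1]]
o=get_obs(); p=(o["ee_pos"]-O)@M; f=o["ft_force"]@M; ph=np.arcsin(np.clip(-p[0]/70,-1,1))
print("press",p.round(1),"F",f.round(1),"phi",np.degrees(ph).round(1),"Ft",(np.cos(ph)*f[0]+np.sin(ph)*f[2]).round(2),"Fr",(np.cos(ph)*f[2]-np.sin(ph)*f[0]).round(2), "q",o["qpos"].round(2),o["t"])
E
python3 ft.py
```

```text
press [-64.8 -95.4 123.8] F [ 0.7 -3.1 11.6] phi 67.7 Ft 11.0 Fr 3.79 q [ 0.35  0.35  1.94 -0.    0.85  2.17] 10.35
```

{"method": "jog_arm", "body": {"commands": [[-1, [0, -0.004, 0.01], [0, 0, 0]], [-1, [0, 0, 0], [0, 0, 0]], [-1, [0, 0, 0], [0, 0, 0]]]}}

```text
t: 10.65
ee_pos: [472.0, 184.8, 122.9]
orientation: [3.116, -0.397, 0.001]
ft_force: [-3.3, 0.4, 12.2]
width: 17.3
grasp_force: 30.0
```

```bash
python3 ft.py
```

```text
press [-65.1 -95.4 122.9] F [ 0.5 -3.3 12.2] phi 68.5 Ft 11.53 Fr 4.06 q [ 0.35  0.35  1.94 -0.    0.85  2.17] 10.65
```

{"method": "jog_arm", "body": {"commands": [[-1, [0, -0.004, 0.01], [0, 0, 0]], [-1, [0, 0, 0], [0, 0, 0]], [-1, [0, 0, 0], [0, 0, 0]]]}}

```text
t: 10.95
ee_pos: [472.2, 185.1, 122.0]
orientation: [3.116, -0.397, 0.001]
ft_force: [-5.0, -0.2, 13.8]
width: 17.5
grasp_force: 30.0
```

```bash
python3 ft.py
```

```text
press [-65.5 -95.3 122. ] F [ 1.4 -4.8 13.8] phi 69.4 Ft 13.41 Fr 3.51 q [ 0.35  0.35  1.94 -0.    0.85  2.17] 10.95
```

{"method": "jog_arm", "body": {"commands": [[-1, [0, -0.004, 0.01], [0, 0, 0]], [-1, [0, 0, 0], [0, 0, 0]], [-1, [0, 0, 0], [0, 0, 0]]]}}

```text
t: 11.25
ee_pos: [472.2, 185.5, 121.2]
orientation: [3.116, -0.397, 0.001]
ft_force: [-3.4, -0.5, 16.0]
width: 17.4
grasp_force: 30.0
```

```bash
python3 ft.py
```

```text
press [-65.8 -95.3 121.2] F [ 1.3 -3.2 16. ] phi 70.2 Ft 15.47 Fr 4.2 q [ 0.35  0.36  1.94 -0.    0.84  2.18] 11.25
```

{"method": "jog_arm", "body": {"commands": [[-1, [0, -0.002, 0.005], [0, 0, 0]], [-1, [0, 0, 0], [0, 0, 0]], [-1, [0, 0, 0], [0, 0, 0]]]}}

```text
t: 11.55
ee_pos: [472.3, 185.6, 120.7]
orientation: [3.116, -0.397, 0.001]
ft_force: [-4.8, -0.9, 16.7]
width: 17.5
grasp_force: 30.0
```

```bash
python3 ft.py
```

```text
press [-66.  -95.3 120.7] F [ 2.1 -4.4 16.7] phi 70.6 Ft 16.4 Fr 3.58 q [ 0.35  0.36  1.94 -0.    0.84  2.18] 11.55
```

{"method": "jog_arm", "body": {"commands": [[-1, [0, 0.026, -0.063], [0, 0, 0]], [-1, [0, 0.028, -0.054], [0, 0, 0]], [-1, [0, 0.033, -0.052], [0, 0, 0]], [-1, [0, 0, 0], [0, 0, 0]]]}}

```text
t: 11.95
ee_pos: [470.0, 177.3, 136.9]
orientation: [-3.116, 0.397, -0.001]
ft_force: [-1.2, 4.2, 2.7]
width: 17.5
grasp_force: 30.0
```

```bash
python3 ft.py
```

```text
press [-57.4 -95.5 136.9] F [-3.8 -2.2  2.7] phi 55.1 Ft 0.01 Fr 4.63 q [0.34 0.32 1.94 0.   0.88 2.16] 11.95
```

{"method": "jog_arm", "body": {"commands": [[-1, [0, 0.037, -0.048], [0, 0, 0]], [-1, [0, 0.041, -0.045], [0, 0, 0]], [-1, [0, 0, 0], [0, 0, 0]]]}}

```text
t: 12.25
ee_pos: [467.9, 169.6, 146.2]
orientation: [-3.116, 0.397, -0.0]
ft_force: [-1.1, 3.2, 4.4]
width: 17.8
grasp_force: 30.0
```

```bash
python3 ft.py
```

```text
press [-49.5 -95.5 146.2] F [-2.9 -1.9  4.4] phi 44.9 Ft 1.06 Fr 5.11 q [ 0.32  0.3   1.94 -0.    0.89  2.15] 12.25
```

{"method": "jog_arm", "body": {"commands": [[-1, [0, 0.045, -0.041], [0, 0, 0]], [-1, [0, 0, 0], [0, 0, 0]]]}}

```text
t: 12.45
ee_pos: [466.8, 165.5, 150.1]
orientation: [-3.116, 0.397, -0.0]
ft_force: [-1.3, 4.0, 3.7]
width: 17.1
grasp_force: 30.0
```

{"method": "jog_arm", "body": {"commands": [[-1, [0, 0.048, -0.037], [0, 0, 0]], [-1, [0, 0, 0], [0, 0, 0]]]}}

```text
t: 12.65
ee_pos: [465.6, 160.9, 153.7]
orientation: [-3.116, 0.397, -0.0]
ft_force: [-1.1, 4.1, 4.8]
width: 17.6
grasp_force: 30.0
```

```bash
python3 ft.py; python3 kn.py s7.npz; python3 - <<'E'
from h import *
e=load("s7.npz"); B=cv2.resize(e["image"][160:250,190:280],None,fx=6,fy=6,interpolation=cv2.INTER_CUBIC); cv2.imwrite("pics/p7.png",B)
E
```

```text
press [-40.4 -95.6 153.7] F [-3.7 -2.1  4.8] phi 35.3 Ft -0.27 Fr 6.01 q [0.31 0.29 1.95 0.   0.91 2.13] 12.65
tcp press [-40.4 -95.7 153.6] F [-4.1 -2.   5.5]
knob n 36 70.28359877811852 -34.05128633367059 235.5070139104881
stem 29 58.281533726387885 214.27140023488872
```

View pics/p7.png

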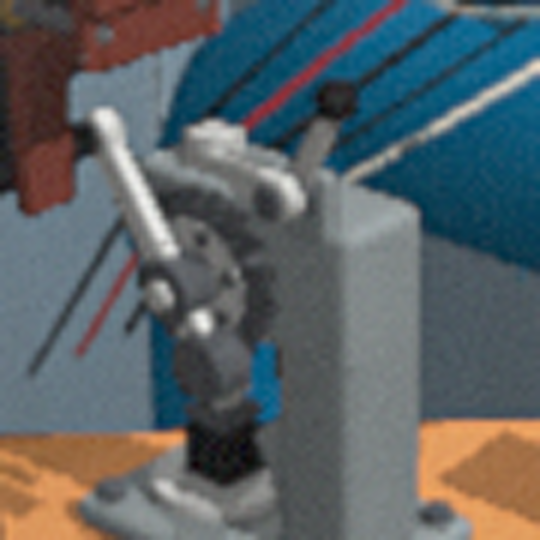

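The white pawl is lifted clear of the wheel at (240,165), and the crank has gone back 35° with no resistance, well past the 18° of play. Now winding back.

{"method": "jog_arm", "body": {"commands": [[-1, [0, 0.051, -0.04], [0, 0, 0]], [-1, [0, 0.054, -0.035], [0, 0, 0]], [-1, [0, 0.056, -0.023], [0, 0, 0]], [-1, [0, 0.058, -0.018], [0, 0, 0]], [-1, [0, 0.06, -0.013], [0, 0, 0]], [-1, [0, 0.061, -0.008], [0, 0, 0]], [-1, [0, 0.061, -0.003], [0, 0, 0]]]}}

```text
t: 13.4
ee_pos: [455.8, 121.6, 167.5]
orientation: [-3.116, 0.397, -0.001]
ft_force: [5.7, 1.8, -7.0]
width: 17.1
grasp_force: 30.0
```

```bash
python3 ft.py
```

```text
press [ 1.000e-01 -9.520e+01  1.675e+02] F [-3.1  5.1 -7. ] phi -0.1 Ft -3.13 Fr -7.01 q [ 0.24  0.23  1.98 -0.    0.92  2.06] 13.4
```

{"method": "jog_arm", "body": {"commands": [[-1, [0, 0.061, 0.009], [0, 0, 0]], [-1, [0, 0.061, 0.015], [0, 0, 0]], [-1, [0, 0.06, 0.014], [0, 0, 0]], [-1, [0, 0.058, 0.018], [0, 0, 0]], [-1, [0, 0.056, 0.024], [0, 0, 0]], [-1, [0, 0.054, 0.028], [0, 0, 0]], [-1, [0, 0.051, 0.033], [0, 0, 0]]]}}

```text
t: 14.1
ee_pos: [445.4, 82.8, 153.4]
orientation: [3.116, -0.397, 0.0]
ft_force: [1.0, 2.5, 3.9]
width: 16.8
grasp_force: 30.0
```

```bash
python3 ft.py
```

```text
press [ 40.2 -95.6 153.4] F [-2.7  0.3  3.9] phi -35.1 Ft -4.49 Fr 1.66 q [ 0.16  0.23  2.03 -0.    0.88  1.98] 14.1
```

{"method": "jog_arm", "body": {"commands": [[-1, [0, 0.048, 0.037], [0, 0, 0]], [-1, [0, 0.045, 0.041], [0, 0, 0]], [-1, [0, 0, 0], [0, 0, 0]]]}}

```text
t: 14.4
ee_pos: [442.9, 73.5, 145.0]
orientation: [3.116, -0.397, -0.001]
ft_force: [2.3, -2.1, 1.1]
width: 17.2
grasp_force: 30.0
```

```bash
python3 ft.py
```

```text
press [ 49.9 -95.6 145. ] F [1.5 2.8 1.1] phi -45.4 Ft 0.27 Fr 1.82 q [ 0.14  0.24  2.05 -0.    0.86  1.96] 14.4
```

{"method": "jog_arm", "body": {"commands": [[-1, [0, 0.041, 0.045], [0, 0, 0]], [-1, [0, 0, 0], [0, 0, 0]]]}}

```text
t: 14.6
ee_pos: [442.0, 69.9, 140.7]
orientation: [3.116, -0.397, -0.001]
ft_force: [2.1, -2.1, 0.2]
width: 17.5
grasp_force: 30.0
```

```bash
python3 ft.py
```

```text
press [ 53.7 -95.6 140.7] F [1.6 2.5 0.2] phi -50.0 Ft 0.87 Fr 1.3 q [ 0.13  0.24  2.05 -0.    0.85  1.95] 14.6
```

{"method": "jog_arm", "body": {"commands": [[-1, [0, 0.037, 0.048], [0, 0, 0]], [-1, [0, 0, 0], [0, 0, 0]]]}}

```text
t: 14.8
ee_pos: [441.1, 66.4, 135.9]
orientation: [3.116, -0.397, -0.0]
ft_force: [1.8, -1.4, 0.3]
width: 17.3
grasp_force: 30.0
```

```bash
python3 ft.py
```

```text
press [ 57.2 -95.6 135.9] F [0.9 2.1 0.3] phi -54.8 Ft 0.32 Fr 0.94 q [ 0.12  0.25  2.06 -0.    0.83  1.95] 14.8
```

{"method": "jog_arm", "body": {"commands": [[-1, [0, 0.033, 0.052], [0, 0, 0]], [-1, [0, 0, 0], [0, 0, 0]]]}}

```text
t: 15.0
ee_pos: [440.3, 63.3, 130.7]
orientation: [3.116, -0.397, -0.0]
ft_force: [2.1, -0.8, -0.2]
width: 17.4
grasp_force: 30.0
```

```bash
python3 ft.py; python3 kn.py s8.npz; python3 - <<'E'
from h import *
e=load("s8.npz"); B=cv2.resize(e["image"][150:250,190:280],None,fx=6,fy=6,interpolation=cv2.INTER_CUBIC); cv2.imwrite("pics/p8.png",B)
E
```

```text
press [ 60.4 -95.6 130.7] F [ 0.3  2.2 -0.2] phi -59.7 Ft 0.29 Fr 0.17 q [ 0.12  0.26  2.06 -0.    0.82  1.94] 15.0
tcp press [ 60.4 -95.6 130.8] F [ 0.3  3.3 -0.3]
knob n 0 nan nan nan
stem 0 nan nankn.py:11: RuntimeWarning: Mean of empty slice.
  print("knob n",m.sum(),px[m].mean(),py[m].mean(),pz[m].mean())
  ret = ret.dtype.type(ret / rcount)
kn.py:12: RuntimeWarning: Mean of empty slice.
  m=(py>-50)&(py<-15)&(px>0)&(px<90)&(pz>205)&(pz<222); print("stem",m.sum(),px[m].mean(),pz[m].mean())
```

View pics/p8.png

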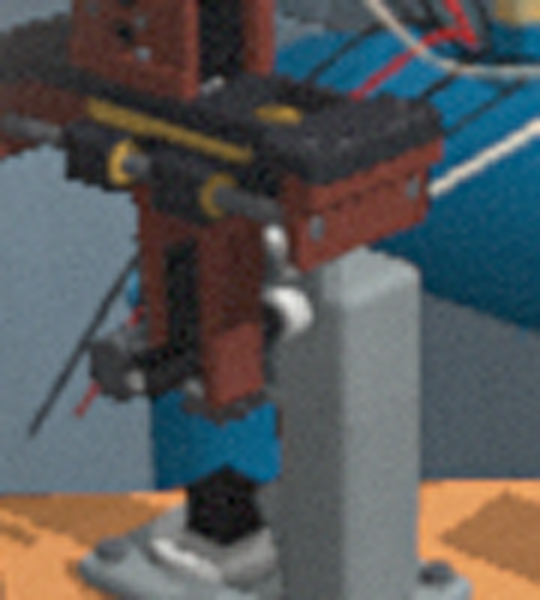

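The ram has left the relay, which still stands at (228,510), and the ram foot is up at about (235,400). I'll feel for the upper stop.

{"method": "jog_arm", "body": {"commands": [[-1, [0, 0.014, 0.027], [0, 0, 0]], [-1, [0, 0.014, 0.027], [0, 0, 0]], [-1, [0, 0, 0], [0, 0, 0]]]}}

```text
t: 15.35
ee_pos: [439.7, 60.8, 125.5]
orientation: [3.116, -0.397, -0.0]
ft_force: [1.1, -0.2, 0.0]
width: 17.4
grasp_force: 30.0
```

```bash
python3 ft.py
```

```text
press [ 63.  -95.5 125.5] F [-0.   1.2  0. ] phi -64.2 Ft -0.05 Fr -0.03 q [ 0.11  0.26  2.07 -0.    0.81  1.93] 15.35
```

{"method": "jog_arm", "body": {"commands": [[-1, [0, 0.012, 0.028], [0, 0, 0]], [-1, [0, 0.012, 0.028], [0, 0, 0]]]}}

```text
t: 15.55
ee_pos: [439.5, 59.0, 120.8]
orientation: [-3.115, 0.397, -0.001]
ft_force: [-4.1, 4.6, 21.0]
width: 17.4
grasp_force: 30.0
```

```bash
python3 ft.py
```

```text
press [ 64.8 -95.3 120.8] F [-3.5 -5.1 21. ] phi -67.7 Ft -20.77 Fr 4.77 q [0.11 0.27 2.07 0.   0.79 1.93] 15.55
```

{"method": "jog_arm", "body": {"commands": [[-1, [0, 0, 0], [0, 0, 0]], [-1, [0, 0, 0], [0, 0, 0]], [-1, [0, -0.004, -0.012], [0, 0, 0]], [-1, [0, 0, 0], [0, 0, 0]], [0, [0, 0, 0], [0, 0, 0]], [0, [0, 0, 0], [0, 0, 0]], [0, [0, 0, 0], [0, 0, 0]], [0, [0, 0, 0], [0, 0, 0]]]}}

```text
t: 16.35
ee_pos: [438.7, 58.8, 121.0]
orientation: [3.116, -0.397, -0.002]
ft_force: [0.1, -1.2, 0.1]
width: 42.9
grasp_force: 0.0
```

{"method": "jog_arm", "body": {"commands": [[0, [0, 0, -0.1], [0, 0, 0]], [0, [0, 0, -0.25], [0, 0, 0]], [0, [0, 0, -0.3], [0, 0, 0]], [0, [0, 0, -0.3], [0, 0, 0]], [0, [0, 0, -0.3], [0, 0, 0]], [-1, [0, 0.2, 0], [0, 0, 0]], [-1, [0.1, 0.2, 0], [0, 0, 0]], [-1, [0.3, 0, 0], [0, 0, 0]], [-1, [0.27, 0, 0], [0, 0, 0]], [-1, [0, 0, 0], [0, 0, 0]]]}}

```text
t: 17.35
ee_pos: [496.8, 2.6, 247.2]
orientation: [-3.116, 0.398, -0.004]
ft_force: [0.8, 0.4, -0.2]
width: 7.2
grasp_force: 0.0
```

```bash
python3 ft.py; python3 kn.py s9.npz; python3 - <<'E'
from h import *
e=load("s9.npz"); B=cv2.resize(e["image"][150:250,190:280],None,fx=6,fy=6,interpolation=cv2.INTER_CUBIC); cv2.imwrite("pics/p9.png",B)
E
```

```text
press [105.  -25.7 247.2] F [-0.5  0.7 -0.2] phi -90.0 Ft 0.15 Fr -0.55 q [-0.02  0.17  1.86 -0.    1.12  1.81] 17.35
tcp press [105.1 -27.7 246.7] F [-1.2 -1.  -0.7]
knob n 38 70.50345374630581 -34.28945309889178 235.62006050405608
stem 28 58.04325459948924 214.00182191752145
```

View pics/p9.png

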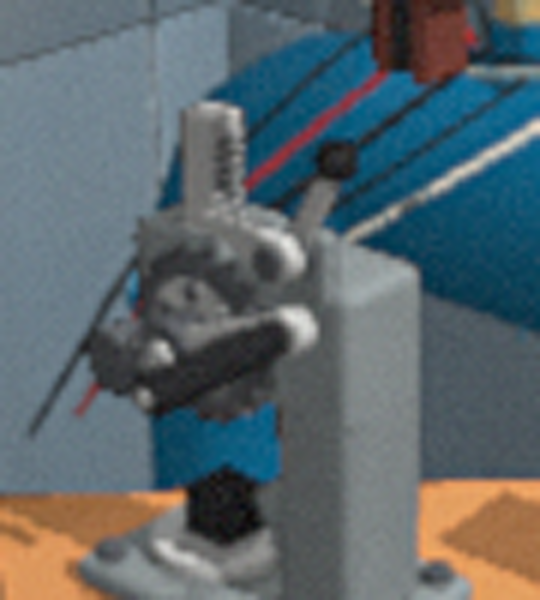

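The rack stands up out of the head at (215,150), so the ram is up. The lever is still back, with its ball at (336,158), and the relay is standing. Next I'll push the lever forward.

{"method": "jog_arm", "body": {"commands": [[-1, [0, 0, 0.2], [0, 0, 0]], [-1, [0, 0, 0.2], [0, 0, 0]], [-1, [0, 0, 0.2], [0, 0, 0]], [-1, [0, -0.05, 0], [0, 0, 0]], [-1, [0, -0.05, 0], [0, 0, 0]], [-1, [0, -0.05, 0], [0, 0, 0]], [-1, [0, -0.05, 0], [0, 0, 0]]]}}

```text
t: 18.1
ee_pos: [499.7, 23.4, 187.5]
orientation: [-3.116, 0.396, -0.003]
ft_force: [-2.5, -5.8, 4.5]
width: 0.4
grasp_force: 3.6
```

{"method": "jog_arm", "body": {"commands": [[-1, [0, -0.05, 0], [0, 0, 0]], [-1, [0, -0.05, 0], [0, 0, 0]], [-1, [0, -0.05, 0], [0, 0, 0]], [-1, [0, -0.05, 0], [0, 0, 0]], [-1, [0, -0.05, 0], [0, 0, 0]]]}}

```text
t: 18.6
ee_pos: [505.7, 47.3, 186.9]
orientation: [3.116, -0.396, 0.001]
ft_force: [-0.9, -2.6, 2.5]
width: 0.6
grasp_force: 1.9
```

```bash
python3 ft.py
```

```text
press [ 59.5 -28.2 186.9] F [ 2.8 -0.2  2.5] phi -58.3 Ft -0.67 Fr 3.67 q [ 0.07  0.26  1.89 -0.    0.99  1.89] 18.6
```

{"method": "jog_arm", "body": {"commands": [[-1, [0, -0.05, 0], [0, 0, 0]], [-1, [0, -0.04, 0], [0, 0, 0]], [-1, [0, -0.03, 0], [0, 0, 0]]]}}

```text
t: 18.9
ee_pos: [508.3, 58.6, 186.2]
orientation: [3.116, -0.396, -0.0]
ft_force: [0.8, -6.6, 1.2]
width: 0.1
grasp_force: 3.1
```

{"method": "jog_arm", "body": {"commands": [[-1, [0, -0.02, 0], [0, 0, 0]], [-1, [0, 0, 0], [0, 0, 0]]]}}

```text
t: 19.1
ee_pos: [508.7, 60.4, 185.9]
orientation: [3.116, -0.396, -0.001]
ft_force: [0.3, -5.5, 0.1]
width: 0.4
grasp_force: 2.2
```

```bash
python3 ft.py; python3 kn.py s10.npz
```

```text
press [ 46.1 -28.6 185.9] F [5.2 1.6 0.1] phi -41.2 Ft 3.89 Fr 3.5 q [ 0.1   0.27  1.88 -0.    0.99  1.92] 19.1
tcp press [ 46.1 -28.6 185.9] F [ 4.7  1.3 -1. ]
knob n 18 27.272383777179822 -36.14698306824271 237.20015247127134
stem 38 46.833709124026036 215.99980379610156
```

{"method": "jog_arm", "body": {"commands": [[-1, [0, -0.02, 0], [0, 0, 0]], [-1, [0, -0.01, 0], [0, 0, 0]], [-1, [0, 0, 0], [0, 0, 0]]]}}

```text
t: 19.45
ee_pos: [509.0, 62.0, 185.7]
orientation: [3.113, -0.395, -0.002]
ft_force: [0.0, -11.5, 0.9]
width: 0.2
grasp_force: 5.0
```

{"method": "jog_arm", "body": {"commands": [[-1, [0, -0.015, 0], [0, 0, 0]], [-1, [0, 0, 0], [0, 0, 0]]]}}

```text
t: 19.65
ee_pos: [509.1, 62.2, 185.7]
orientation: [3.111, -0.394, -0.003]
ft_force: [-1.2, -17.5, 1.1]
width: 0.4
grasp_force: 8.0
```

{"method": "jog_arm", "body": {"commands": [[-1, [0, 0.1, 0], [0, 0, 0]], [-1, [0, 0.1, 0], [0, 0, 0]], [-1, [0, 0, -0.3], [0, 0, 0]], [-1, [0, 0, -0.4], [0, 0, 0]], [-1, [0, 0, -0.4], [0, 0, 0]], [-1, [-0.3, 0.3, 0], [0, 0, 0]], [-1, [-0.3, 0.3, 0], [0, 0, 0]], [-1, [-0.3, 0.3, 0], [0, 0, 0]], [-1, [-0.2, 0.3, 0], [0, 0, 0]], [-1, [0, 0, 0], [0, 0, 0]]]}}

```text
t: 20.65
ee_pos: [365.4, -44.2, 296.1]
orientation: [-3.116, 0.4, 0.001]
ft_force: [0.8, 0.9, -0.2]
width: 0.6
grasp_force: 0.0
```

```bash
python3 kn.py s11.npz; python3 - <<'E'
from workcell import *
from h import *
e=load("s11.npz"); t=get_image("top")
B=cv2.resize(e["image"][140:260,190:290],None,fx=4,fy=4,interpolation=cv2.INTER_CUBIC); A=cv2.resize(t["image"][145:265,170:270],None,fx=4,fy=4,interpolation=cv2.INTER_CUBIC)
cv2.imwrite("pics/p11.png",np.hstack([B,A]))
O=np.array([548,97.8,0]);M=np.c_[[-.251,-.968,0],[.968,-.251,0],[0,0,1]]
for n in ("top0.npz",None):
    d=load(n) if n else t
    im=d["image"].astype(int); C=(cloud(d)-O)@M
    m=(C[...,0]>-45)&(C[...,0]<-15)&(abs(C[...,1])<14)&(C[...,2]>176)&(C[...,2]<260); print("ram top",m.sum(),np.median(C[m],0) if m.any() else 0)
E
```

```text
tcp press [ 182.2 -139.4  296.5] F [ 0.8 -0.4  0.6]
knob n 33 27.62727623515841 -34.2568464155142 236.8901799111148
stem 29 35.64958823154793 213.89675803358713
ram top 93 [-29.58028552   0.33735329 183.65325781]
ram top 163 [-26.45529982  -1.14403771 221.18315831]
```

View pics/p11.png

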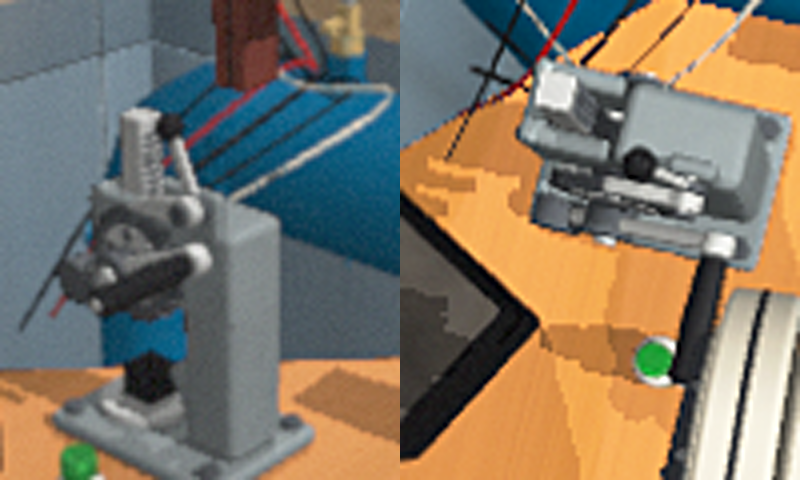

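The lever is forward, with its ball at (168,125) left and (638,162) right. The ram is up, the relay stands on its plate and the bottle is where it was. I'll compare the numbers with the start.

```bash
python3 - <<'E'
from workcell import *
from h import *
O=np.array([548,97.8,0]);M=np.c_[[-.251,-.968,0],[.968,-.251,0],[0,0,1]]
t=get_image("top")
for n in ("scene0.npz","s11.npz"):
    e=load(n); im=e["image"].astype(int); C=(cloud(e)-O)@M; px,py,pz=C[...,0],C[...,1],C[...,2]
    m=(px>0)&(px<85)&(abs(py+36)<14)&(pz>222)&(pz<252)&(im.max(2)<62)&(im[...,2]-im[...,0]<14); v,u=np.nonzero(m)
    print(n,m.sum(),C[m].mean(0),u.mean(),v.mean())
for d in (load("top0.npz"),t):
    im=d["image"].astype(int); C=(cloud(d)-O)@M
    m=(C[...,0]>-45)&(C[...,0]<-15)&(abs(C[...,1])<14)&(C[...,2]>176)&(C[...,2]<260); print(np.percentile(C[m][:,2],[50,75,90]))
    k=np.zeros(m.shape,bool); k[175:197,220:242]=1; k&=(im.max(2)<70)&(C[...,2]>215); v,u=np.nonzero(k); print("knob",u.mean(),v.mean(),len(u))
E
```

```text
scene0.npz 37 [ 27.08496748 -34.199262   237.06429645] 231.75675675675674 171.32432432432432
s11.npz 33 [ 27.62727624 -34.25684642 236.89017991] 231.9090909090909 171.45454545454547
[183.65325781 184.83412945 185.53854782]
knob 229.3653846153846 185.78846153846155 52
[221.6472674  223.55640012 224.46876339]
knob 229.33962264150944 185.71698113207546 53
```

```bash
python3 -c "
from workcell import *
print(close_job())"
```

```text
the job is handed in; nothing more can be done
None
```

The job is handed in: by my measurements the ram is up at its stop (risen about 39 mm), the release lever is fully forward again, and the relay and the bottle look undisturbed; I never went near the spool or the bolt, and no verdict came back.

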